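# Second course of a lead-brick shield

### The arm

A 6-joint arm with a two-finger parallel gripper is mounted at the origin on a cart in front of the work surface, level with it; the furniture and walls round the work are solid. World frame = base frame: x ahead of the robot, y to its left, z up, the work surface at z = 0. Lengths are in mm, angles in degrees, forces in N, time in s.
With the tool pointing down it reaches from about 400 to 925 mm from the base axis. Payload 3.4 kg.
Tool frame: the origin (TCP) lies at the centre of the arm's flange, where the gripper is bolted on; the fingertips stand 173 mm ahead of it and the grasp point (between the pads) lies 155 mm ahead of it (manip.grasp_offset is the z of the grasp point in the tool frame, in mm); z points along the fingers, y is the line along which they close (so a half turn about z gives the same grasp; the last joint's range is limited). The gripper opens to 85 mm and grips with 20 to 120 N. Pads are 22 mm wide; open, the fingers measure 114 mm over their backs; the gripper's body (76 mm by 85 mm) begins 54 mm behind the grasp point. The pads swing forward as they close: fully open they stand 13 mm farther back than shut.
Start: joints at [72.336, 17.578, 86.31, -0, 76.112, -4.211], TCP at [133.797, 559.224, 404.705] pointing down, gripper open.
Joint ranges: [-179.03, 179.03], [-60, 130.46], [8.19, 133.38], [-81.62, 261.62], [5.75, 156.47], [-153.77, 153.77]. Speed limits (degrees/s): [147.25, 147.25, 180, 180, 180, 180].

### API

Orientations are given as [roll, pitch, yaw] about the fixed x, y, z axes, in that order (R = Rz(yaw) Ry(pitch) Rx(roll)).
In Python, from bench import manip gives the robot as it stands. Calls block until the motion is done:
- manip.move_pose(position, orientation): joint-space move of the TCP to a pose.
- manip.move_l(position, attitude=None, max_speed=150): straight line of the TCP; attitude=None keeps the orientation; max_speed is the mean speed in mm/s.
- manip.move_j(angles): joint-space move.
- manip.gripper_to(opening, effort=None): finger opening in mm; effort is the grip in N (None keeps the last); returns when the fingers have stopped.
- manip.dwell(seconds).
- manip.ik(position, orientation): joint angles nearest the present ones, or None.
- manip.grab_frame(name): name is "side" or "top"; returns a dict with "color" (384x512x3 uint8, red, green, blue), "depth" (384x512 float32, mm along the optical axis (not along the pixel's ray), 0 where there is no reading), "intrinsics" (3x3 intrinsics, pixels), "view" (4x4, takes a point from world to camera coordinates). Camera axes: x right, y up, looking along -z (the intrinsics and any distortion apply to the point x, -y, -z); pixel columns grow to the right and rows downward; lengths in mm; the calibration is good to about 2 mm. A picture is of the moment at which its call begins.
A pose or a line that the arm cannot do raises manip.PlanningError and nothing moves.
- manip.sign_off(): hands the job in; it is judged then, once.
Trained networks look in a picture, given as the dict that the camera call returned (one of the last four; its "shot" number tells which), for a name from the list of things; names that differ only in an ending like _2 or _b are one class to them, and where a whole thing is asked for, a point or a joint stands for the part that bears it (a point fixed in the world has none). Each returns a list of dicts, best first, with "p" (0 to 1); they miss things now and then, are a little off and sometimes report something else, mostly with a low value. They report only what shows in the picture. A call takes as long as a camera call. They do not tell look-alikes from the thing itself.
- manip.look_for(picture, query): "pixel" ([column, row] in pixels, amid what is visible of it).
Readings, each from a call of its own:
- manip.read_clock(): time.
- manip.read_joint_pos(): joint angles.
- manip.read_dq(): joint speeds.
- manip.read_joint_torque(): joint torques, N m.
- manip.read_ee_pos(): TCP position.
- manip.read_orientation(): TCP orientation.
- manip.read_wrist_force(): force on the tool from outside, world axes, zero at the start.
- manip.read_wrist_torque(): the same for the moment, N m.
- manip.read_grip_width(): finger opening in mm.
- manip.read_finger_force(): force on a finger pad.
Only numpy, scipy, OpenCV 4.12 (cv2) and the standard library are available. Lean on these libraries where they do the work, as an engineer would, in place of code of your own. Each camera call takes 0.05 s, during which the arm holds its last target. There are 200 camera calls.

### The job

Lay the second course of the lead shield in front of the calibration source with the two loose bricks and the loose half-brick: running bond, so that every joint falls half a brick away from the joints below, starting with the half-brick over the full-brick end of the lower course. Close the course up and keep its faces and ends flush with the course below; set each brick down gently, do not drop them. Leave the lower course and the two bottles where they stand.

Things in the scene. Friction and masses are not known exactly. Their poses are not given: they have to be found in the camera images.
- shield_base: Fixed steel base plate, 6 mm thick, that carries the shield. Origin: on its underside, below the middle of the wall. The wall runs along its y axis from y = -100 to +100 mm and is 32 mm thick (x = -16 to +16 mm); the lower course lies on the plate, so its top is at z = 32 mm. The plate reaches from x = -34 to +122 mm and y = -108 to +108 mm; the source bottle stands on it behind the wall (+x).
- brick_a: Solid grey lead brick, 80 mm long (its y axis), 32 mm wide (x), 26 mm high (z), 2 mm rounded edges, about 0.75 kg; loose. Origin: centre of the underside. Starts lying flat on the table to the right of the plate; to be laid in the second course. Same as brick_b: they may be exchanged.
- brick_b: Solid grey lead brick, 80 mm long (its y axis), 32 mm wide (x), 26 mm high (z), 2 mm rounded edges, about 0.75 kg; loose. Origin: centre of the underside. Starts lying flat on the table to the right of the plate; to be laid in the second course. Same as brick_a: they may be exchanged.
- half_brick: Solid grey lead half-brick, 40 mm long (its y axis), 32 mm wide (x), 26 mm high (z), 2 mm rounded edges, about 0.38 kg; loose. Origin: centre of the underside. Starts lying flat on the table to the right of the plate; to be laid in the second course.
- lower_full_1: Solid grey lead brick, 80 mm long (its y axis), 32 mm wide (x), 26 mm high (z), 2 mm rounded edges, about 0.75 kg; loose. Origin: centre of the underside. In the lower course, at y = +60 mm of the plate: the full-brick end of the course.
- lower_full_2: Solid grey lead brick, 80 mm long (its y axis), 32 mm wide (x), 26 mm high (z), 2 mm rounded edges, about 0.75 kg; loose. Origin: centre of the underside. In the lower course, at y = -20 mm of the plate.
- lower_half: Solid grey lead half-brick, 40 mm long (its y axis), 32 mm wide (x), 26 mm high (z), 2 mm rounded edges, about 0.38 kg; loose. Origin: centre of the underside. In the lower course, at y = -80 mm of the plate: the half-brick end of the course.
- source_bottle: Small white round bottle with a red cap and a violet band, 34 mm across, 68 mm high, loose, standing on the plate 88 mm behind the middle of the wall. Origin: centre of its underside.
- dark_cap_bottle: White round bottle with a black cap and a dark red band, 40 mm across, 85 mm high, loose, standing on the table beyond the loose bricks. Origin: centre of its underside.
Mind the look-alikes: they are no part of the job. Leave any blue look-alike of the brick_b alone. Leave any blue or turquoise look-alike of the brick_a alone.

How it is judged:
By the outcome, as a careful person would: the job done as asked, in the order asked, and still so for the second after the job is handed in, with the robot touching nothing.
It also fails if it takes over 72 s, if anything falls off the work surface, if the arm or the gripper's body presses on something with over 40 N, if the wrist force passes 120 N, or if a joint passes its speed limit or range.

## Working session

There is one attempt and no reset: what is moved stays moved. The work goes in short steps, each a Python script; the robot and the scene stay as the last script left them, time stands still between calls to the robot, and variables do not carry over. Pictures are saved under pics/ and viewed, at most 12 in all, crops included, and the job is handed in when it is done.

```bash
mkdir -p pics; ls; cat > h.py <<'E'
import numpy as np, cv2
from bench import manip
def cloud(f):
    d=f["depth"].astype(float);K=np.array(f["intrinsics"]);V=np.array(f["view"])
    v,u=np.mgrid[:d.shape[0],:d.shape[1]]
    P=np.stack([(u-K[0,2])/K[0,0]*d,-(v-K[1,2])/K[1,1]*d,-d,np.ones_like(d)],-1)
    W=P@np.linalg.inv(V).T
    W[d==0]=np.nan
    return W[...,:3]
E
python3 - <<'E'
from h import *
fs={n:manip.grab_frame(n) for n in("top","side")}
print([k for k in fs["top"]], fs["top"]["intrinsics"])
for n,f in fs.items():
    cv2.imwrite(f"pics/{n}0.png",f["color"][...,::-1]); np.savez(f"{n}0.npz",**{k:np.array(f[k]) for k in("color","depth","intrinsics","view")})
    C=cloud(f)
    for q in("brick_a","half_brick","lower_full_1","lower_half","source_bottle","dark_cap_bottle","shield_base"):
        for r in manip.look_for(f,q):
            c,w=map(int,r["pixel"]); print(n,q,round(r["p"],2),c,w,C[w,c].round(0),f["color"][w,c])
print(manip.read_clock())
E
```

```text
pics
['color', 'depth', 'intrinsics', 'view', 'shot'] [[398.56530214   0.         257.48896336]
 [  0.         398.56530214 190.77475362]
 [  0.           0.           1.        ]]
top brick_a 0.57 321 195 [ 520. -230.   27.] [127 120 119]
top brick_a 0.55 202 237 [418. 146.  26.] [ 42 103 216]
top brick_a 0.53 278 189 [549. -98.  27.] [130 124 121]
top brick_a 0.5 234 196 [539.  41.  21.] [ 16 194 178]
top brick_a 0.49 293 223 [ 439. -134.   30.] [ 36  98 213]
top half_brick 0.65 367 176 [ 569. -382.   26.] [118 112 110]
top lower_full_1 0.83 153 190 [576. 291.  32.] [131 124 122]
top lower_full_1 0.76 177 192 [564. 217.  28.] [132 125 123]
top lower_half 0.51 194 194 [553. 164.  32.] [135 129 125]
top source_bottle 0.64 169 163 [649. 231.  64.] [88 57 59]
top dark_cap_bottle 0.47 358 152 [ 634. -350.   77.] [4 4 3]
top shield_base 0.84 176 176 [623. 222.   7.] [160 162 172]
side brick_a 0.92 258 211 [ 550. -104.   26.] [58 59 60]
side brick_a 0.84 212 225 [ 438. -152.   23.] [40 50 77]
side brick_a 0.82 248 250 [ 520. -251.   21.] [54 54 56]
side brick_a 0.76 210 176 [415. 127.  18.] [39 48 75]
side brick_a 0.67 256 189 [551.  23.  21.] [38 71 68]
side half_brick 0.89 271 292 [ 557. -382.   26.] [95 94 96]
side lower_full_1 0.52 256 154 [563. 253.  32.] [94 93 95]
side lower_full_1 0.51 263 146 [592. 320.  34.] [93 93 94]
side source_bottle 0.44 285 155 [658. 222.  37.] [90 88 84]
side source_bottle 0.33 255 157 [558. 225.  33.] [93 92 94]
side dark_cap_bottle 0.6 321 272 [ 648. -373.   59.] [94 92 89]
side shield_base 0.63 273 166 [616. 204.   7.] [131 136 144]
0.8
```

View pics/top0.png

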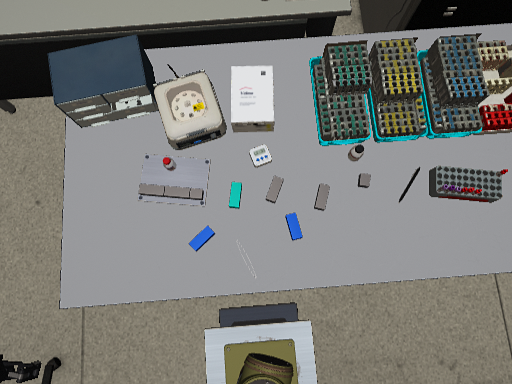

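View pics/side0.png

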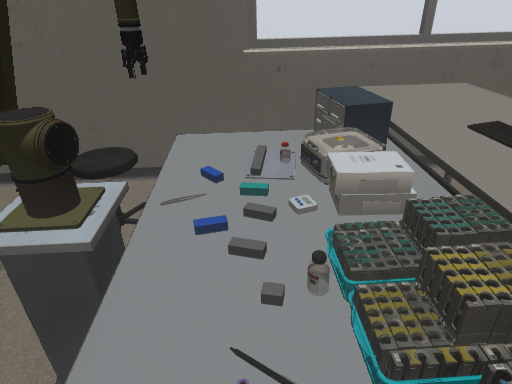

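```bash
cat >> h.py <<'E'
def rect(f,px,zlo,zhi,win=60):
    """min-area rectangle of the top surface connected to pixel px, heights zlo..zhi, grey"""
    C=cloud(f); col=f["color"].astype(int)
    sat=col.max(-1)-col.min(-1)
    m=((C[...,2]>zlo)&(C[...,2]<zhi)&(sat<30)).astype(np.uint8)
    m=cv2.morphologyEx(m,cv2.MORPH_OPEN,np.ones((2,2),np.uint8))
    n,l=cv2.connectedComponents(m,connectivity=4)
    k=l[px[1],px[0]]
    if k==0: return None
    P=C[l==k]
    (c,s,a)=cv2.minAreaRect(P[:,:2].astype(np.float32))
    if s[0]<s[1]: a-=90; s=s[::-1]
    return np.round([*c,*s,a,np.median(P[:,2]),len(P)],1)  # a: direction of long side
E
python3 - <<'E'
from h import *
for n,pp in (("top",dict(a=(321,195),b=(278,189),h=(367,176),wall=(165,190))),("side",dict(a=(248,250),b=(258,211),h=(271,292),wall=(256,154)))):
    f=dict(np.load(f"{n}0.npz"))
    C=cloud(f); print(n,"table z",np.nanmedian(C[260:300,200:300,2]), np.nanmedian(C[...,2]))
    for k,p in pp.items():
        for lo,hi in((16,44),(22,44)): print(n,k,lo,rect(f,p,lo,hi))
E
```

```text
top table z -1.1144338660496942 -1.3324428160711932
top a 16 [ 518.  -238.4   85.    33.6  -21.1    nan  259. ]
top a 22 [ 518.9 -238.6   85.    31.3  -25.2    nan  218. ]
top b 16 [552.7 -91.2  81.9  31.  -24.9   nan 256. ]
top b 22 [ nan  nan  nan   0.  nan  nan 213.]
top h 16 [ 560.6 -379.3   42.8   41.8   -9.5    nan  137. ]
top h 22 [ 561.4 -379.6   44.4   38.1  -14.2    nan  115. ]
top wall 16 [567.9 236.7 198.3  28.9  80.7   nan 683. ]
top wall 22 [568.5 236.6 198.1  28.9  80.4   nan 662. ]
side table z 0.29252705634337417 1.8064641443564255
side a 16 None
side a 22 None
side b 16 [555.6 -74.8  72.5  69.8 -16.    nan 304. ]
side b 22 [ nan  nan  nan   0.  nan  nan 232.]
side h 16 [ 564.4 -364.1   52.5   37.2   75.9   25.5  365. ]
side h 22 [ 564.2 -364.1   52.1   37.1   76.5   25.9  306. ]
side wall 16 [580.3 270.3 276.9  29.8  79.5  31.4 292. ]
side wall 22 [578.9 271.9 274.1  28.7  80.   31.7 263. ]
```

The pictures show the wall at top-view px (140–203, 190), with the half-brick at its right (−y) end, and the source bottle at (169,163). The loose grey bricks are at (274,188), (321,196) and the half at (364,180). The blue and turquoise bricks are decoys. Next, a sub-pixel model fit.

```bash
python3 - <<'E'
from h import *
for n in("top","side"):
    f=np.load(f"{n}0.npz"); print(n,np.linalg.inv(f["view"])[:3,3].round(0),f["intrinsics"][0,0])
t=np.load("top0.npz")["color"][...,::-1];s=np.load("side0.npz")["color"][...,::-1]
r=lambda im,x,y,w,h,k:cv2.resize(im[y:y+h,x:x+w],None,fx=k,fy=k,interpolation=cv2.INTER_NEAREST)
A=np.vstack([np.hstack([r(t,135,145,80,64,5),r(t,262,165,80,64,5)]),np.hstack([r(t,340,160,40,40,6),r(s,235,200,60,40,6),np.zeros((240,200,3),np.uint8)])])
cv2.imwrite("pics/crop.png",A)
E
```

```text
top [ 268.  -13. 1241.] 398.5653021360051
side [ 518. -840.  482.] 347.2548876692469
```

View pics/crop.png

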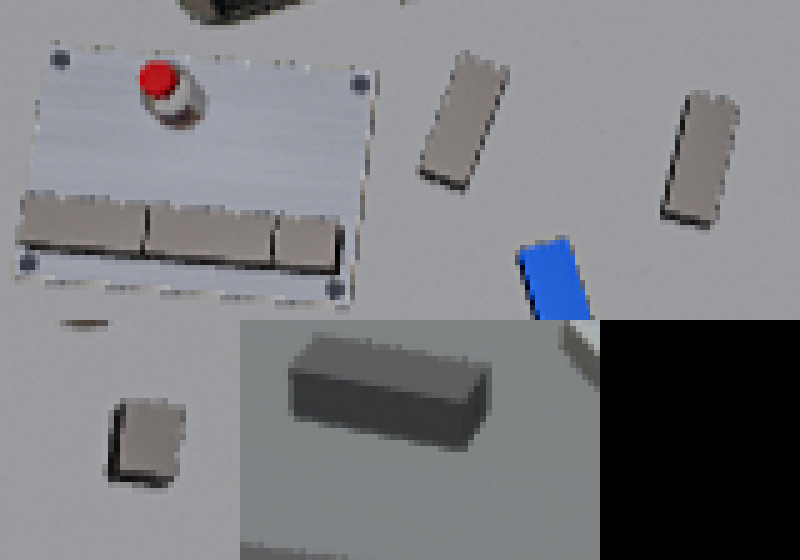

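```bash
cat >> h.py <<'E'
from scipy.optimize import minimize
def proj(f,P):
    K=np.array(f["intrinsics"]);V=np.array(f["view"])
    p=P@V[:3,:3].T+V[:3,3]; q=(p*[1,-1,-1])@K.T
    return q[:,:2]/q[:,2:]
FACES={(0,0,1):[4,5,7,6],(1,0,0):[1,3,7,5],(-1,0,0):[0,2,6,4],(0,1,0):[2,3,7,6],(0,-1,0):[0,1,5,4]}
def box(x,y,yaw,L,W,z0,H):
    c,s=np.cos(np.radians(yaw)),np.sin(np.radians(yaw))
    v=np.array([[(i&1)-.5,(i>>1&1)-.5,i>>2&1] for i in range(8)])*[W,L,H]
    R=np.array([[c,-s,0],[s,c,0],[0,0,1]])
    return v@R.T+[x,y,z0],R
def fit(f,x,y,yaw,L,W,z0,H=26,pad=3,full=True):
    """refine x,y,yaw(brick y axis = long) by rendering the visible faces; returns x,y,yaw,rms"""
    cam=np.linalg.inv(np.array(f["view"]))[:3,3]; col=f["color"].astype(float); S=8
    P0=proj(f,box(x,y,yaw,L,W,z0,H)[0])
    lo=np.floor(P0.min(0)-8).astype(int); hi=np.ceil(P0.max(0)+9).astype(int)
    lo=np.maximum(lo,0); hi=np.minimum(hi,[512,384]); n=hi-lo
    roi=np.zeros((n[1],n[0]),np.uint8); cv2.fillConvexPoly(roi,cv2.convexHull((P0-lo).round().astype(np.int32)),1)
    roi=cv2.dilate(roi,np.ones((2*pad+1,)*2,np.uint8))>0
    Y=col[lo[1]:hi[1],lo[0]:hi[0]][roi]
    def cost(p):
        V,R=box(p[0],p[1],p[2],L,W,z0,H); Q=(proj(f,V)-lo+.5)*S-.5; A=[np.ones(roi.sum())]
        for nn,ix in FACES.items():
            N=R@np.array(nn)
            if N@(cam-V[ix].mean(0))<=0: continue
            m=np.zeros((n[1]*S,n[0]*S),np.float32)
            cv2.fillConvexPoly(m,np.round(Q[ix]*16).astype(np.int32),1.,cv2.LINE_8,4)
            A.append(cv2.resize(m,(int(n[0]),int(n[1])),interpolation=cv2.INTER_AREA)[roi])
        A=np.array(A).T; r=Y-A@np.linalg.lstsq(A,Y,rcond=None)[0]
        return np.sqrt((r**2).mean())
    best=None; p=np.array([x,y,yaw],float)
    for st in((6,6,6),(2,2,2)):
        sx=np.vstack([p,p+[st[0],0,0],p+[0,st[1],0],p+[0,0,st[2]]])
        o=minimize(cost,p,method="Nelder-Mead",options=dict(initial_simplex=sx,xatol=.02,fatol=1e-3)); p=o.x
    return np.array([*p,o.fun]).round(2)
E
python3 - <<'E'
from h import *
for n in("top","side"):
    f=dict(np.load(f"{n}0.npz"))
    print(n,"A",fit(f,518,-238,-115+0,80,32,0), "B",fit(f,553,-91,-115,80,32,0))
    for a in(-10,-100,-30,10): print("H",a,fit(f,561,-379,a,40,32,0))
    print("W",fit(f,568,236,-9.5,200,32,6), fit(f,568,236,-9.5,200,32,6,pad=2))
E
```

```text
top A [ 517.54 -234.21 -108.67    7.73] B [ 553.67  -87.18 -114.99    6.89]
H -10 [ 556.03 -376.9   -12.78   18.98]
H -100 [ 560.33 -374.11 -103.88    9.1 ]
H -30 [ 556.04 -376.89  -14.1    18.65]
H 10 [ 557.91 -370.02  -12.21   21.18]
W [570.11 238.13  -9.63  16.41] [570.1  238.17  -9.63  16.02]
side A [ 518.22 -231.06 -108.66    6.4 ] B [ 553.7   -84.11 -115.35    6.49]
H -10 [ 564.13 -367.75  -17.18   16.82]
H -100 [ 560.95 -371.16 -102.79    6.34]
H -30 [ 562.17 -368.32  -24.87   16.03]
H 10 [ 561.48 -366.61    2.12   19.09]
W [570.7  242.25  -9.56  10.39] [570.44 241.07  -9.44  10.75]
```

```bash
cat >> h.py <<'E'
G=manip.grasp_offset
def gp(x,y,z): return [float(x),float(y),float(z)+G]   # TCP for grasp point, tool down
def snap(n,name=None):
    f=manip.grab_frame(n); np.savez(f"{name or n+'L'}.npz",**{k:np.array(f[k]) for k in("color","depth","intrinsics","view")}); return f
E
python3 - <<'E'
from h import *
print(G,manip.read_orientation(),manip.read_clock())
for y in(-13.3,166.7):print(y,manip.ik(gp(560.6,-372.6,130),[180,0,y]))
for y in(-99.6,80.4):print(y,manip.ik(gp(570,240,130),[180,0,y]))
manip.gripper_to(52,60)
manip.move_pose(gp(560.6,-372.6,120),[180,0,-13.3]); print(manip.read_clock())
manip.move_l(gp(560.6,-372.6,36)); print(manip.read_clock(),manip.read_wrist_force(),manip.read_ee_pos())
f=snap("side"); cv2.imwrite("pics/s1.png",cv2.resize(f["color"][200:350,180:380,::-1],None,fx=4,fy=4))
E
```

```text
154.70000000000002 [ 1.79997226e+02 -2.68234090e-04  1.66547171e+02] 0.8
-13.3 [-3.72041606e+01  3.08909142e+01  8.23100677e+01 -2.54444375e-14
  6.67990182e+01  6.60958394e+01]
166.7 [ -37.20416057   30.89091418   82.31006765    0.           66.79901817
 -113.90416057]
-99.6 [  18.92113087   27.08803985   89.70806874    0.           63.20389141
 -151.47886913]
80.4 [ 1.89211309e+01  2.70880398e+01  8.97080687e+01 -2.54444375e-14
  6.32038914e+01  2.85211309e+01]
4.825
5.5333 [0.77870727 0.78747168 0.34524207] [ 561.06214473 -372.74667921  191.14114253]
```

View pics/s1.png

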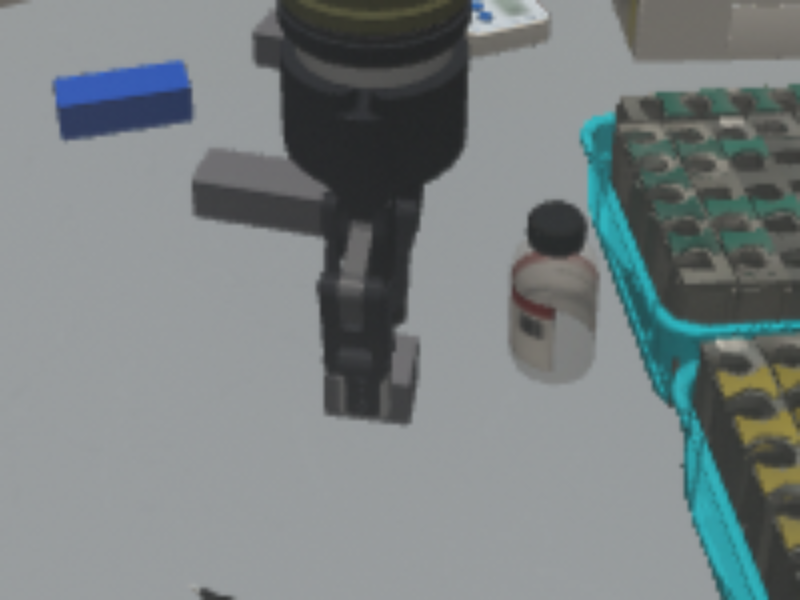

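The side view shows the fingers straddling the half-brick (crop px 370,380), with the near finger's tip at about (362,415) in the crop. I'll compute the tip height, then lower, grip and lift.

```bash
python3 - <<'E'
from h import *
f=dict(np.load("sideL.npz"))
for y in(-398,-412):
    print(y,[(z,proj(f,np.array([[561,y,z]])).round(1).tolist()) for z in(5,10,15,20,25,30)])
C=cloud(f)
print(C[285:306:2,270].round(0).tolist())
E
```

```text
-398 [(5, [[273.9, 307.4]]), (10, [[273.9, 305.4]]), (15, [[273.9, 303.3]]), (20, [[273.9, 301.3]]), (25, [[273.9, 299.2]]), (30, [[273.9, 297.1]])]
-412 [(5, [[274.7, 313.5]]), (10, [[274.7, 311.5]]), (15, [[274.7, 309.4]]), (20, [[274.7, 307.4]]), (25, [[274.7, 305.3]]), (30, [[274.7, 303.2]])]
[[551.0, -435.0, 94.0], [552.0, -422.0, 78.0], [552.0, -427.0, 78.0], [552.0, -429.0, 75.0], [551.0, -431.0, 73.0], [553.0, -412.0, 50.0], [553.0, -409.0, 42.0], [553.0, -412.0, 40.0], [553.0, -409.0, 33.0], [553.0, -412.0, 31.0], [555.0, -387.0, -1.0]]
```

```bash
cat >> h.py <<'E'
def st(): return dict(t=round(manip.read_clock(),2),F=np.round(manip.read_wrist_force(),1).tolist(),w=round(manip.read_grip_width(),1),p=np.round(manip.read_ee_pos(),1).tolist())
E
python3 - <<'E'
from h import *
manip.move_l(gp(560.6,-372.6,16),max_speed=60); print(st())
manip.gripper_to(26,60); print(st(),manip.read_finger_force())
manip.move_l(gp(560.6,-372.6,130)); print(st())
manip.move_pose(gp(570,170,130),[180,0,80.4]); print(st())
print(manip.read_orientation())
for n in("top","side"): snap(n,n+"1")
# nominal target guess for half: wall centre (570.3,240), wall dir 80.4deg, +80
d=np.array([np.cos(np.radians(80.4)),np.sin(np.radians(80.4))]); T=np.array([570.3,240])+80*d; print(T)
manip.move_pose(gp(*T,90),[180,0,80.4]); print(st())
for n in("top","side"): f=snap(n,n+"2")
cv2.imwrite("pics/s2.png",cv2.resize(f["color"][60:210,180:340,::-1],None,fx=4,fy=4))
for n in("top","side"):
  f=dict(np.load(n+"2.npz")); print(n,fit(f,*T,-9.6,40,32,76),fit(f,*T,-9.6,40,32,72),fit(f,570,240,-9.6,200,32,6))
E
```

```text
{'t': 6.07, 'F': [0.0, 0.0, 0.7], 'w': 52.5, 'p': [560.4, -372.5, 170.1]}
{'t': 6.38, 'F': [-0.9, 1.3, 12.9], 'w': 31.0, 'p': [561.4, -372.9, 173.0]} 65.95222379663028
{'t': 7.28, 'F': [-1.1, 0.3, -4.8], 'w': 31.3, 'p': [560.0, -372.2, 283.2]}
{'t': 9.24, 'F': [0.4, -0.4, -4.8], 'w': 31.1, 'p': [570.5, 169.1, 284.7]}
[1.79970436e+02 1.75852226e-02 8.03143541e+01]
[583.64149974 318.87968297]
{'t': 10.01, 'F': [-0.6, -0.9, -3.5], 'w': 31.2, 'p': [583.6, 319.4, 243.9]}
top [598.79 323.76 -24.69  49.05] [600.44 325.82 -26.76  48.94] [570.13 238.68  -9.41  45.78]
side [589.02 313.08 -33.89  28.7 ] [589.4  324.22 -34.54  28.9 ] [570.72 242.27  -9.57  10.5 ]
```

View pics/s2.png

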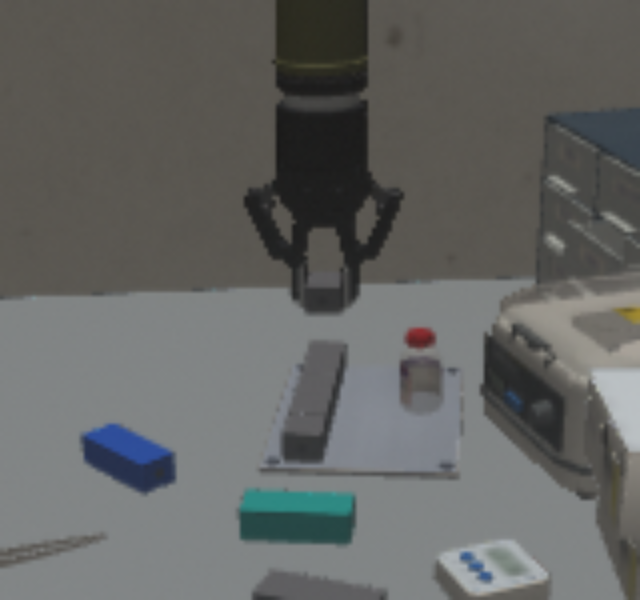

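```bash
cat >> h.py <<'E'
def lower(x,y,z,zmin,step=0.7,dF=4):
    f0=manip.read_wrist_force()[2]
    while z>zmin:
        z-=step; manip.move_l(gp(x,y,z),max_speed=20)
        F=manip.read_wrist_force()[2]
        if F-f0>dF: break
    print("contact",round(z,1),round(F-f0,1)); return z
def seen(k,poses):
    for n in("top","side"):
        f=snap(n,n+k)
        print(n,"W",fit(f,570,240,-9.6,200,32,6),*[fit(f,*p) for p in poses])
E
python3 - <<'E'
from h import *
x,y=583.64,318.88
manip.move_l(gp(x,y,54),max_speed=80); print(st())
z=lower(x,y,54,48.0); print(st())
manip.gripper_to(50); print(st())
manip.move_l(gp(x,y,130),max_speed=200); manip.move_pose(gp(540,-20,140),[180,0,65.5]); print(st())
seen("3",[(x,y,-9.6,40,32,32)])
f=dict(np.load("side3.npz")); g=dict(np.load("top3.npz"))
cv2.imwrite("pics/p3.png",np.hstack([cv2.resize(f["color"][130:190,230:310,::-1],None,fx=5,fy=5),cv2.resize(g["color"][145:217,130:210,::-1],(400,300))]))
E
```

```text
{'t': 10.71, 'F': [0.7, 0.3, -3.3], 'w': 31.3, 'p': [583.6, 318.8, 208.0]}
contact 49.8 5.6
{'t': 12.21, 'F': [-1.1, -0.9, 2.3], 'w': 30.8, 'p': [583.6, 318.9, 205.0]}
{'t': 12.53, 'F': [0.2, -0.4, -0.1], 'w': 50.1, 'p': [583.9, 319.0, 204.7]}
{'t': 14.38, 'F': [1.1, -0.4, 0.5], 'w': 49.9, 'p': [540.4, -19.3, 294.5]}
top W [570.32 238.1   -9.96  26.07] [579.95 315.66 -10.75  24.91]
side W [574.74 248.28 -11.84  28.79] [590.69 314.67  24.07  32.67]
```

View pics/p3.png

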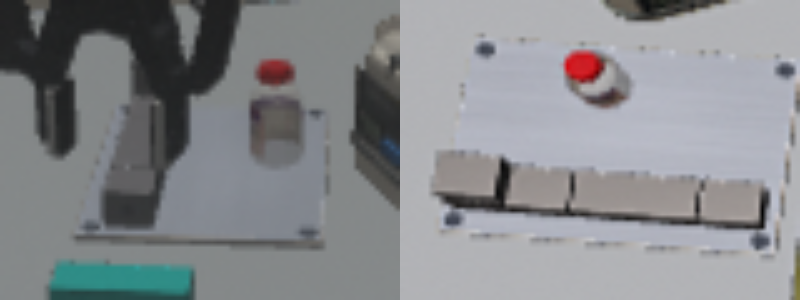

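The half-brick sits on the left end of the wall in the top view; the gripper blocks the side view. I'll fit it against the pre-placement image as background.

```bash
python3 - <<'E'
s=open("h.py").read()
s=s.replace("pad=3,full=True):","pad=3,bg=None):").replace("    def cost(p):\n","    B=None if bg is None else bg['color'].astype(float)[lo[1]:hi[1],lo[0]:hi[0]][roi]\n    def cost(p):\n",1)
s=s.replace("        A=np.array(A).T; r=Y","        A=np.array(A).T; Yb=Y\n        if B is not None: A=A[:,1:]; Yb=Y-B*(1-A.sum(1,keepdims=True))\n        r=Yb").replace("r=Yb-A@np.linalg.lstsq(A,Y,","r=Yb-A@np.linalg.lstsq(A,Yb,")
s+='''
U=np.radians(-9.6)
def wl(p,w):  # pose p in the frame of wall pose w: x (thickness), y (along), yaw
    d=np.array(p[:2])-w[:2]; a=np.radians(w[2])
    return np.round([d[0]*np.cos(a)+d[1]*np.sin(a),-d[0]*np.sin(a)+d[1]*np.cos(a),p[2]-w[2]],2)
def bgs(): return {n:dict(np.load(n+"0.npz")) for n in("top","side")}
'''
s=s.replace("r=Y-A@","r=Yb-A@")
open("h.py","w").write(s)
E
grep -n "Yb" h.py; python3 - <<'E'
from h import *
b=bgs()["top"]; f=dict(np.load("top3.npz")); g=dict(np.load("top1.npz"))
w=fit(b,570,240,-9.6,200,32,6,pad=2)
for s in((583.64,318.88),(582,316)):
    p=fit(f,*s,-9.6,40,32,32,bg=b); print(p,wl(p,w))
# single lower bricks for consistency
for yy,L in((60,80),(-20,80),(-80,40)):
    q=fit(b,570.1-yy*np.sin(U),238.2+yy*np.cos(U),-9.6,L,32,6,pad=2); print(q,wl(q,w))
E
```

```text
52:        A=np.array(A).T; Yb=Y
53:        if B is not None: A=A[:,1:]; Yb=Y-B*(1-A.sum(1,keepdims=True))
54:        r=Yb-A@np.linalg.lstsq(A,Yb,rcond=None)[0]
[583.58 315.63 -10.6   19.79] [ 0.43 78.71 -1.08]
[583.41 315.64 -10.75  19.68] [ 0.26 78.7  -1.23]
[580.07 296.89  -9.36  16.38] [ 0.06 59.65  0.16]
[567.06 220.06  -9.31  19.88] [ -0.06 -18.27   0.21]
[556.87 159.6   -9.04  24.99] [ -0.11 -79.58   0.48]
```

```bash
python3 - <<'E'
from h import *
manip.move_pose(gp(420,-80,160),[180,0,-25.2]); print(st())
f=snap("side","side4"); b=bgs()["side"]; t=snap("top","top4")
w=fit(b,570,240,-9.6,200,32,6,pad=2); p=fit(f,583.64,318.88,-9.6,40,32,32,bg=b); print(w,p,wl(p,w))
for yy,L in((60,80),(-20,80),(-80,40)):
    q=fit(b,570.5-yy*np.sin(U),241.5+yy*np.cos(U),-9.6,L,32,6,pad=2); print(q,wl(q,w))
I=np.hstack([cv2.resize(x["color"][130:180,230:290,::-1],None,fx=6.6,fy=6.6,interpolation=cv2.INTER_NEAREST) for x in(b,f)])
cv2.imwrite("pics/p4.png",I)
E
```

```text
{'t': 15.75, 'F': [0.7, -0.2, -0.3], 'w': 50.0, 'p': [420.5, -79.7, 314.8]}
[570.65 241.07  -9.59  10.39] [584.74 315.99  -8.48   5.89] [ 1.41 76.22  1.11]
[577.34 282.43 -11.32  10.32] [-0.29 41.9  -1.73]
[563.65 200.16 -11.65  18.46] [ -0.09 -41.5   -2.06]
[558.36 164.48 -11.05  16.75] [  0.64 -77.57  -1.46]
```

View pics/p4.png

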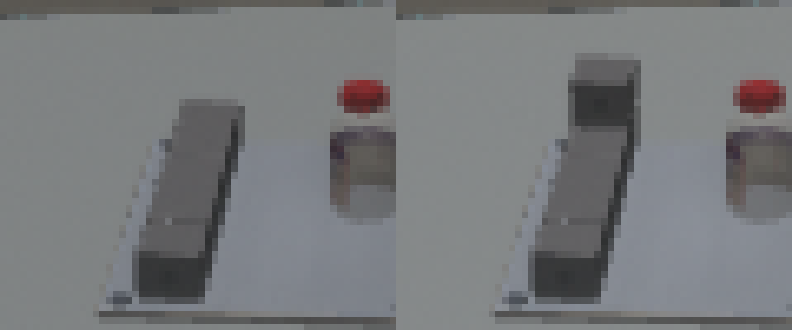

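```bash
cat >> h.py <<'E'
W=(570.3,241.2,-9.6)
def at(xx,yy):
    a=np.radians(W[2]); return W[0]+xx*np.cos(a)-yy*np.sin(a), W[1]+xx*np.sin(a)+yy*np.cos(a)
def pick(x,y,yaw):
    manip.move_pose(gp(x,y,75),[180,0,yaw]); manip.move_l(gp(x,y,20),max_speed=100)
    manip.gripper_to(26,70); print("gripped",st())
    manip.move_l(gp(x,y,45)); print(st()); manip.move_l(gp(x,y,130),max_speed=250)
def place(yy,xx=0):
    x,y=at(xx,yy)
    manip.move_pose(gp(x,y,90),[180,0,80.4]); print(st())
    manip.move_l(gp(x,y,57),max_speed=80); z=lower(x,y,57,47.5); print(st())
    manip.gripper_to(50); manip.move_l(gp(x,y,120),max_speed=200)
E
python3 - <<'E'
from h import *
pick(553.8,-84.3,-25.2)
place(18)
manip.move_pose(gp(440,-180,160),[180,0,-18.7]); print(st())
for n in("top","side"): snap(n,n+"5")
B=bgs(); x,y=at(0,18)
for n,b in B.items():
    f=dict(np.load(n+"5.npz")); w=fit(b,570,240,-9.6,200,32,6,pad=2)
    p=fit(f,x,y,-9.6,80,32,32,bg=b); print(n,p,wl(p,w))
    xe,ye=at(0,38); p=fit(f,xe,ye,-9.6,120,32,32,bg=b); print(n,"both",p,wl(p,w))
t,s=(dict(np.load(n+"5.npz")) for n in("top","side"))
cv2.imwrite("pics/p5.png",np.hstack([cv2.resize(s["color"][130:180,230:290,::-1],None,fx=6.6,fy=6.6),cv2.resize(t["color"][160:215,130:206,::-1],(396,330))]))
E
```

```text
gripped {'t': 17.52, 'F': [-2.9, -1.7, 6.0], 'w': 30.4, 'p': [554.0, -84.7, 176.0]}
{'t': 17.84, 'F': [-0.2, 0.7, -7.5], 'w': 30.2, 'p': [554.0, -84.3, 199.8]}
{'t': 19.63, 'F': [0.2, -0.7, -7.7], 'w': 30.4, 'p': [573.1, 258.1, 243.4]}
contact 52.8 5.8
{'t': 21.7, 'F': [-1.5, -0.4, -2.5], 'w': 30.9, 'p': [573.3, 258.9, 208.0]}
{'t': 24.19, 'F': [-0.1, 0.7, -0.3], 'w': 49.9, 'p': [440.5, -179.6, 314.5]}
top [572.83 257.07  -9.94  18.56] [-0.49 19.18 -0.42]
top both [576.64 276.39 -10.36  16.63] [ 0.07 38.87 -0.84]
side [575.65 261.14 -11.05  11.11] [ 1.59 20.62 -1.46]
side both [577.65 278.34  -9.32   6.57] [ 0.69 37.92  0.27]
```

View pics/p5.png

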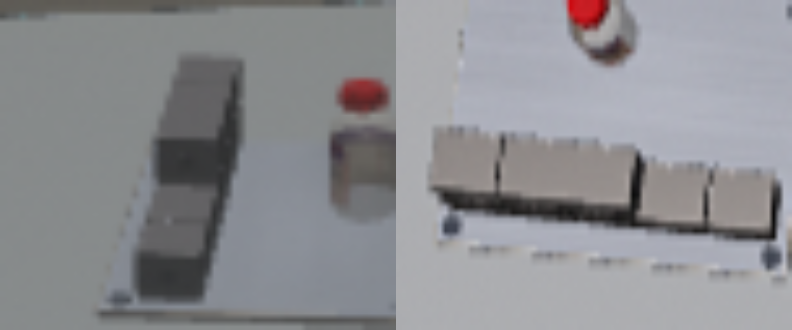

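The half-brick and first brick are laid tight, about 1 mm short of +y. Now the last brick, then look.

```bash
python3 - <<'E'
from h import *
pick(518.1,-231.4,-18.7)
place(-63.2)
manip.gripper_to(2)
manip.move_pose(gp(420,-40,160),[180,0,80.4]); print(st())
for n in("top","side"): snap(n,n+"6")
B=bgs()
for n,b in B.items():
    f=dict(np.load(n+"6.npz")); w=fit(b,570,240,-9.6,200,32,6,pad=2)
    p=fit(f,*at(0,-62),-9.6,80,32,32,bg=b); print(n,p,wl(p,w))
    p=fit(f,*at(0,-1),-9.6,202,32,32,bg=b); print(n,"all",p,wl(p,w))
t,s=(dict(np.load(n+"6.npz")) for n in("top","side"))
cv2.imwrite("pics/p6.png",np.hstack([cv2.resize(s["color"][130:180,230:290,::-1],None,fx=6.6,fy=6.6),cv2.resize(t["color"][160:215,130:206,::-1],(396,330))]))
E
```

```text
gripped {'t': 25.87, 'F': [-0.9, -0.2, 6.8], 'w': 30.7, 'p': [518.4, -231.8, 176.0]}
{'t': 26.18, 'F': [-0.8, 0.4, -8.8], 'w': 30.7, 'p': [518.2, -231.4, 199.5]}
{'t': 28.21, 'F': [0.3, 0.0, -9.0], 'w': 30.7, 'p': [560.0, 178.0, 244.3]}
contact 52.8 6.5
{'t': 30.27, 'F': [-1.7, -0.4, -1.8], 'w': 30.9, 'p': [559.7, 178.9, 208.0]}
{'t': 32.62, 'F': [-0.7, -0.4, 0.2], 'w': 2.2, 'p': [421.0, -39.8, 315.0]}
top [559.26 176.44  -9.41  20.19] [ -0.54 -62.58   0.11]
top all [569.73 236.41  -9.84  15.31] [-0.13 -1.7  -0.32]
side [561.46 178.78 -10.17   8.36] [  1.32 -62.95  -0.58]
side all [570.78 237.04  -9.43   4.43] [ 0.8  -3.95  0.16]
```

View pics/p6.png

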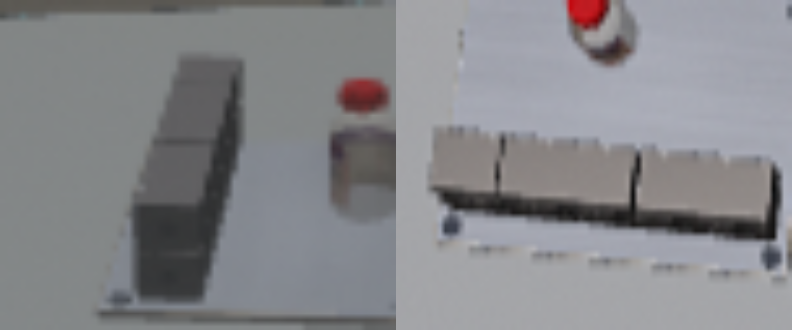

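Course laid with about 1 mm gaps, overhanging the −y end by about 2.6 mm. Next I push it closed and flush with the shut fingers, on the upper course only.

```bash
python3 - <<'E'
from h import *
a=np.radians(80.4); d=np.array([np.cos(a),np.sin(a)])
P=lambda yy,z:gp(*at(0,yy),z)
manip.move_pose(P(-128,110),[180,0,80.4]); manip.move_l(P(-128,57),max_speed=120)
manip.move_l(P(-119,57),max_speed=60); manip.dwell(.1)
F0=np.mean([manip.read_wrist_force()[:2]@d for _ in range(5)]); print(st(),F0)
yy=-119; c=None; L=[]
while yy<-109.5:
    yy+=.3; manip.move_l(P(yy,57),max_speed=20)
    F=F0-np.mean([manip.read_wrist_force()[:2]@d for _ in range(4)]); L.append((round(yy,1),round(F,1)))
    if c is None and F>1.8: c=yy
    if (c is not None and yy-c>=1.8) or F>22: break
print(c,L,st())
manip.move_l(P(yy-8,57),max_speed=100); manip.move_l(P(yy-8,120),max_speed=200)
manip.move_pose(gp(420,-40,160),[180,0,80.4]); print(st())
for n,b in bgs().items():
    f=snap(n,n+"7"); w=fit(b,570,240,-9.6,200,32,6,pad=2)
    for yc,l in((-60,80),(20,80),(80,40)):
        p=fit(f,*at(0,yc),-9.6,l,32,32,bg=b); print(n,yc,wl(p,w))
    p=fit(f,*at(0,0),-9.6,200,32,32,bg=b); print(n,"all",wl(p,w),p[3])
t,s=(dict(np.load(n+"7.npz")) for n in("top","side"))
cv2.imwrite("pics/p7.png",np.hstack([cv2.resize(s["color"][130:180,230:290,::-1],None,fx=6.6,fy=6.6),cv2.resize(t["color"][160:215,130:206,::-1],(396,330))]))
E
```

```text
{'t': 34.55, 'F': [0.3, -0.5, -0.9], 'w': 1.8, 'p': [550.5, 124.2, 212.1]} -0.4636853444488377
-114.80000000000004 [(-118.7, np.float64(-1.1)), (-118.4, np.float64(-0.3)), (-118.1, np.float64(0.1)), (-117.8, np.float64(-0.3)), (-117.5, np.float64(0.1)), (-117.2, np.float64(-0.0)), (-116.9, np.float64(0.5)), (-116.6, np.float64(-0.2)), (-116.3, np.float64(0.0)), (-116.0, np.float64(0.3)), (-115.7, np.float64(0.3)), (-115.4, np.float64(0.5)), (-115.1, np.float64(0.8)), (-114.8, np.float64(2.6)), (-114.5, np.float64(3.6)), (-114.2, np.float64(5.1)), (-113.9, np.float64(5.4)), (-113.6, np.float64(5.3)), (-113.3, np.float64(5.4)), (-113.0, np.float64(5.5)), (-112.7, np.float64(5.8))] {'t': 39.8, 'F': [-0.9, -6.2, 2.6], 'w': 2.1, 'p': [551.2, 129.3, 211.7]}
{'t': 41.38, 'F': [0.3, 0.1, 0.2], 'w': 2.2, 'p': [420.8, -39.9, 314.4]}
top -60 [-6.700e-01 -6.138e+01 -5.000e-02]
top 20 [-0.15 20.18  0.16]
top 80 [ 0.42 74.31  2.18]
top all [-0.2  -1.52 -0.39] 13.77
side -60 [  1.18 -62.28  -0.69]
side 20 [ 1.000e-02  4.707e+01 -2.290e+00]
side 80 [-0.25 72.84 -4.1 ]
side all [ 0.68 -3.15  0.09] 4.11
```

View pics/p7.png

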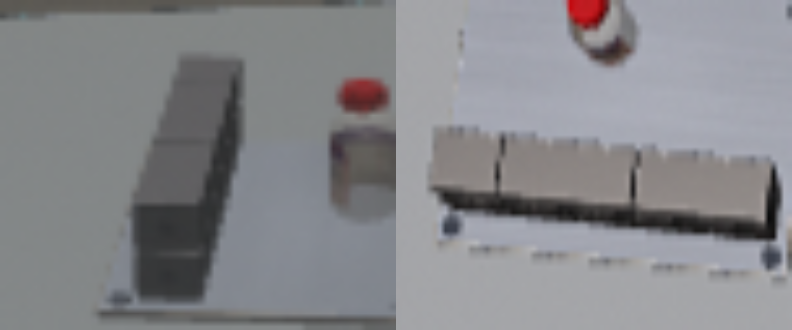

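B now sits at −61.4 mm, so it needs about 1.3 mm more.

```bash
python3 - <<'E'
from h import *
a=np.radians(80.4); d=np.array([np.cos(a),np.sin(a)])
P=lambda yy,z:gp(*at(0,yy),z)
manip.move_pose(P(-122,100),[180,0,80.4]); manip.move_l(P(-122,57),max_speed=120)
manip.move_l(P(-114,57),max_speed=60); manip.dwell(.1)
F0=manip.read_wrist_force()[:2]@d; L=[]
for yy in(-113,-112.5,-112.2,-111.9,-111.6,-111.3):
    manip.move_l(P(yy,57),max_speed=20)
    F=F0-np.mean([manip.read_wrist_force()[:2]@d for _ in range(4)]); L.append((yy,round(float(F),1)))
    if F>22: break
print(L,st())
manip.move_l(P(yy-8,57),max_speed=100); manip.move_l(P(yy-8,120),max_speed=200)
manip.move_pose(gp(420,-40,160),[180,0,80.4]); print(st())
for n,b in bgs().items():
    f=snap(n,n+"8"); w=fit(b,570,240,-9.6,200,32,6,pad=2)
    if n=="top":
      for yc,l in((-60,80),(20,80)):
        p=fit(f,*at(0,yc),-9.6,l,32,32,bg=b); print(n,yc,wl(p,w))
    p=fit(f,*at(0,0),-9.6,200,32,32,bg=b); print(n,"all",wl(p,w),p[3])
    print(n, [(q,[(np.round(r["pixel"]).tolist(),round(r["p"],2)) for r in manip.look_for(f,q)][:1]) for q in("source_bottle","dark_cap_bottle")])
t,s=(dict(np.load(n+"8.npz")) for n in("top","side"))
cv2.imwrite("pics/p8.png",np.hstack([cv2.resize(s["color"][130:180,230:290,::-1],None,fx=6.6,fy=6.6,interpolation=cv2.INTER_NEAREST),cv2.resize(t["color"][160:215,130:206,::-1],(396,330),interpolation=cv2.INTER_NEAREST)]))
E
```

```text
[(-113, 3.1), (-112.5, 6.0), (-112.2, 5.1), (-111.9, 6.6), (-111.6, 7.7), (-111.3, 8.6)] {'t': 44.73, 'F': [-1.2, -8.8, 4.3], 'w': 1.9, 'p': [551.6, 130.1, 211.9]}
{'t': 46.31, 'F': [0.6, -0.4, 0.6], 'w': 1.9, 'p': [420.8, -39.9, 314.4]}
top -60 [ -0.65 -60.48   0.58]
top 20 [-0.13 20.47 -0.19]
top all [-0.18 -0.74 -0.35] 13.07
top [('source_bottle', [([171.0, 161.0], 0.69)]), ('dark_cap_bottle', [([358.0, 152.0], 0.78)])]
side all [ 0.74 -3.14  0.13] 4.12
side [('source_bottle', [([286.0, 152.0], 0.56)]), ('dark_cap_bottle', [([320.0, 276.0], 0.61)])]
```

View pics/p8.png

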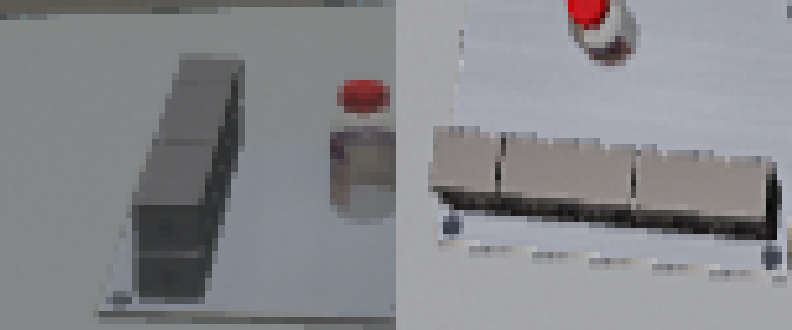

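```bash
python3 -c "
from bench import manip
print(manip.sign_off(), manip.read_clock())"
```

```text
the job is handed in; nothing more can be done
the job is handed in; nothing more can be done
```

The second course is laid in running bond from the half-brick and closed up. By the top camera it sits about 0.7 mm short of flush along the wall and within about 0.7 mm on the faces; the side camera read about 3 mm short along the wall, but it reads that direction poorly. The job is handed in; the last clock reading was about 46 s of the 72 s allowed.

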